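# Nest the tack cups and hold the tool chest open

## Robot

A 7-joint arm with a two-finger parallel gripper is mounted at the origin on the work surface. World frame = base frame: x ahead of the robot, y to its left, z up, the work surface at z = 0. Lengths are in m, angles in rad, forces in N, time in s.
With the tool pointing down it reaches from about 0.425 to 0.925 m from the base axis. Payload 6.8 kg.
Tool frame: the origin (TCP) lies between the finger pads; the fingertips stand 14 mm ahead of it and the grasp point (between the pads) lies 5 mm behind it; z points along the fingers, x is the direction in which the jaws open and shut, and the axes are right-handed (so a half turn about z gives the same grasp; the last joint's range is limited). The gripper opens to 88 mm and grips with 3 to 60 N. Pads are 20 mm wide; open, the fingers measure 115 mm over their backs; the gripper's body (75 mm by 178 mm) begins 61 mm behind the grasp point.
Start: joints at [-0.108, 0.477, 0.022, 1.555, -0.011, 1.109, -0.083], TCP at [0.675, 0, 0.216] pointing down, gripper open.
Joint ranges: [-2.96, 2.96], [-0.34, 2.1], [-1.41, 1.46], [0.24, 2.44], [-1.37, 4.51], [0.17, 1.92], [-2.96, 2.96]. Speed limits (rad/s): [2.39, 2.39, 3.14, 3.14, 3.14, 3.14, 3.14].

## Interface

Orientations are given as a unit quaternion [x, y, z, w].
In Python, from workcell import * gives the robot as it stands.
- The arm moves only by the tool step_arm, never from a script. Its argument "series" is a list of rows, each an object with "translation": the shift along the tool's x, y, z in mm, a list of three; "twist": the turn about the tool's z in degrees. A call has 1 to 20 rows; each row is the pose to reach, as a shift and turn from the pose commanded when the call began, along the tool's axes at that moment; what a row does not reach only later rows make up. A row lasts 1/8 s, in which the tool goes at most 62.5 mm and 10.7 degrees, less where a joint would pass 70% of its speed; a pose out of reach is approached as far as the arm can. A call with a gripper value outside its range is refused whole. "claw" is the gripper command: -1 is fully open, 1 is shut, values between are in proportion, set as the call begins (left out, the last holds). The fingers move at their own pace and stop on an object; "grip_force" is the grip in N (left out, the last holds). Time passes only in rows, so rows that repeat a pose let the fingers close. It gives the time, the measured TCP pose, the force and the opening at its end, in the units of the state.
- get_state(): the state, without advancing time (a new reading comes with each control period).
- read_camera(name): name is "scene" or "side" or "wrist"; returns a dict with "img" (420x560x3 uint8, blue, green, red), "depth" (420x560 float32, m along the optical axis (not along the pixel's ray), 0 where there is no reading), "K" (3x3 intrinsics, pixels), "dist_coeffs" ([k1, k2, p1, p2, k3] as OpenCV has them; the pictures are not rectified), "xyz" and "attitude" of the camera in the world; the wrist camera has in their place "T_tool_cam" (4x4, takes a point from camera to tool coordinates, whose origin is the TCP and whose axes are the tool frame's). Camera axes: x right, y down, z forward; pixel columns grow to the right and rows downward; lengths in m; the calibration is good to about 2 mm. A picture is of the moment at which its call begins: read the wrist's pose just before it.
- sign_off(): hands the job in, once; it reports no verdict.
The state is a dict: "t": time; "joint_positions": joint angles; "qd": joint speeds; "tau": joint torques, N m; "tcp_pos": TCP position; "tool_rot": TCP orientation; "force": force on the tool from outside, world axes, zero at the start; "moment": the same for the moment, N m; "grip_width": finger opening in m.
Only numpy, scipy, OpenCV 4.12 (cv2) and the standard library are available. Lean on these libraries where they do the work, as an engineer would, in place of code of your own. Each camera call takes 0.05 s, during which the arm holds its last target. There are 200 camera calls.

## Task

Get the cobbler's three empty steel tack cups ready to be put away: nest them upright on the bench, the middle one standing in the widest and the narrowest in the middle one, each set down, not dropped. Then lift the lid of the grey tool chest to 45 degrees and keep holding it still there, so that the cobbler can put the cups in; the lid falls shut if let go, so finish while holding it, with nothing else propping it. Leave the other things on the bench where they are.

Things in the scene. Friction and masses are not known exactly. Their poses are not given: they have to be found in the camera images.
- cup_large: round open plain steel cup, the widest and lowest of the three: outer rim diameter 100 (6 less at the foot), height 40, wall 3, floor 4 thick, about 140 g; stands upright on the bench, loose; origin at the centre of its underside, z up
- cup_medium: round open plain steel cup, the middle one of the three: outer rim diameter 64 (6 less at the foot), height 62, wall 3, floor 4 thick, about 90 g; stands upright on the bench, loose; origin at the centre of its underside, z up; standing in the wide cup its rim is 26 above that cup's rim
- cup_small: round open plain steel cup, the narrowest and tallest of the three: outer rim diameter 42 (6 less at the foot), height 84, wall 3, floor 4 thick, about 60 g; stands upright on the bench, loose; origin at the centre of its underside, z up; standing in the middle cup its rim is 26 above that cup's rim
- chest: grey tool chest fixed to the bench, 200 x 200 and 100 high, origin at the centre of its underside; its x axis points from the lid's bar side to the hinge side, y along the bar, z up
- lid (a joint): opening angle of the chest's lid in rad: 0 shut (level), 0.785 = 45 degrees, stop at 1.9; the front goes up as it opens. Flat lid 200 x 200 x 5, about 0.45 kg, free hinge: it falls shut when let go
- lid_bar (a point): middle of the lid's lifting bar: a round steel bar 10 thick and 110 long, parallel to the hinge, 50 clear in front of the lid's front edge and level with the lid (102 above the bench when shut), carried by an arm at each end, with an open window 50 x 100 between bar and lid. Pinched from above it can turn between the fingers as the lid rises
- lid_hinge (a point): middle of the lid's hinge line along the top of the chest's far side, 102 above the bench, 250 from the bar's middle; the hinge line is parallel to the chest's y axis
- shoe: black shoe on its wooden last, sole down, 260 long, 80 wide, 98 high; origin under its middle, toe along its -x. Bystander
- polish_tin: closed flat round red tin, 68 diameter, 24 high; origin under its middle. Bystander
- hammer: small hammer lying on its side, 240 long; origin near the middle of its length on the bench. Bystander
- awl: awl with a wooden handle lying down, 160 long; origin near the middle of its length on the bench. Bystander
- brush: wooden brush lying down, 170 long; origin near the middle of its length on the bench. Bystander
- glue_jar: amber glass jar with a dark cap, 70 diameter, 85 high; origin under its middle. Bystander
- heel_block: black rubber heel block 70 x 60 x 28; origin under its middle. Bystander
There are look-alikes about, which are no part of the job. What is shaped like the cup_large but turquoise is not meant.

How it is judged:
On the way, in this order (a step that is already met when the one before it is completed fails the run):
1. the three cups are nested in size order, upright on the bench and let go (z of cup_medium in the frame of cup_large between 0.001 and 0.009 m and horizontal distance between cup_medium and cup_large below 0.018 m and z of cup_small in the frame of cup_medium between 0.001 and 0.009 m and horizontal distance between cup_small and cup_medium below 0.015 m and angle between each of cup_large, cup_medium, cup_small's own z axis and vertical below 0.1 rad and height (world z) of cup_large between -0.004 and 0.006 m and contact force between each of cup_large, cup_medium, cup_small and the fingers below 0.1 N and linear speed of each of cup_large, cup_medium, cup_small below 0.03 m/s), for 0.2 s.
2. the robot has lifted the chest's lid to 45 degrees, within 6 (value of joint lid between 0.68 and 0.89 rad and (contact force between lid and the fingers above 0.5 N or contact force between lid and the arm above 0.5 N)), for 0.2 s.
At the end, for the whole second after the job is handed in: The three cups stand nested in size order on the bench, upright within 6 degrees, at rest and not touched by the robot; the lid is at 45 degrees within 6 (0.68 to 0.89 rad), still, held by the robot's touch (over 0.5 N) and touched by no cup or bystander (all of step 1 and all of step 2 and velocity of joint lid between -0.05 and 0.05 rad/s and contact force between lid and cup_large below 0.1 N and contact force between lid and cup_medium below 0.1 N and contact force between lid and cup_small below 0.1 N and contact force between lid and shoe below 0.1 N and contact force between lid and polish_tin below 0.1 N and contact force between lid and hammer below 0.1 N and contact force between lid and awl below 0.1 N and contact force between lid and brush below 0.1 N and contact force between lid and glue_jar below 0.1 N and contact force between lid and heel_block below 0.1 N); the arm keeps its last pose, push and grip.
It fails at once if a cup is dropped or thrown (faster than 0.7 m/s with nothing touching it, as after a fall of 25 mm) ((linear speed of cup_large above 0.7 m/s and contact force between cup_large and anything else below 0.1 N) or (linear speed of cup_medium above 0.7 m/s and contact force between cup_medium and anything else below 0.1 N) or (linear speed of cup_small above 0.7 m/s and contact force between cup_small and anything else below 0.1 N)).
It fails at once if a bystander is moved more than 30 mm (distance of any of shoe, polish_tin, hammer, awl, brush, glue_jar, heel_block from where it was at the start of the episode above 0.03 m).
It also fails if it takes over 72 s, if anything falls off the work surface, if the arm or the gripper's body presses on something with over 40 N, if the wrist force passes 120 N, or if a joint passes its speed limit or range.

## Working session

There is one attempt and no reset: what is moved stays moved. The work goes in short steps, Python scripts to look and compute and a tool call to move; the robot and the scene stay as the last step left them, time stands still between calls to the robot, and variables do not carry over. Pictures are saved under pics/ and viewed, about 8 in all and at most 12, crops included, and the job is handed in when it is done.

Besides the shell and the picture viewer there is one more tool, called after ">>>" as name(argument=value, ...) on one line, values as JSON. step_arm: Moves the arm, as the interface text tells. Its arguments: {"type":"object","properties":{"series":{"type":"array","items":{"type":"object","properties":{"translation":{"type":"array","items":{"type":"number"}},"twist":{"type":"number"}}}},"claw":{"type":"number"},"grip_force":{"type":"number"}},"required":["series"]}

```bash
mkdir -p pics; cat > h.py <<'E'
from workcell import *
import numpy as np, cv2
from scipy.spatial.transform import Rotation as R
def cam(n):
    s=get_state(); c=read_camera(n)
    if n=="wrist":
        T=np.eye(4);T[:3,:3]=R.from_quat(s["tool_rot"]).as_matrix();T[:3,3]=s["tcp_pos"];T=T@np.array(c["T_tool_cam"])
    else:
        T=np.eye(4);T[:3,:3]=R.from_quat(c["attitude"]).as_matrix();T[:3,3]=c["xyz"]
    c["T"]=T; return c
def world(c):
    h,w=c["depth"].shape
    u,v=np.meshgrid(np.arange(w),np.arange(h))
    p=cv2.undistortPoints(np.stack([u,v],-1).reshape(-1,1,2).astype(np.float64),np.array(c["K"]),np.array(c["dist_coeffs"])).reshape(h,w,2)
    P=np.dstack([p,np.ones((h,w))])*c["depth"][...,None]
    return P@c["T"][:3,:3].T+c["T"][:3,3]
def ray(c,u,v,z):
    p=cv2.undistortPoints(np.array([[[u,v]]],float),np.array(c["K"]),np.array(c["dist_coeffs"])).reshape(2)
    d=c["T"][:3,:3]@np.array([p[0],p[1],1]);o=c["T"][:3,3]
    return o+d*(z-o[2])/d[2]
E
python3 - <<'E'
from h import *
import pickle
print(get_state())
for n in ("scene","side","wrist"):
    c=cam(n); cv2.imwrite(f"pics/{n}0.png",c["img"]); pickle.dump(c,open(n+"0.pkl","wb")); print(n,c["T"].round(3).tolist(),c["K"])
E
```

```text
{'t': 0.0, 'joint_positions': array([-0.10810318,  0.47778048,  0.02233216,  1.55642674, -0.01147714,
        1.10928352, -0.08311225]), 'qd': array([ 0.0006996 , -0.00198092, -0.00079908,  0.00020166,  0.00116192,
        0.00041158,  0.00096982]), 'tau': array([-1.31144458e-03, -5.82851672e+01,  1.53386436e+00, -2.72606850e+01,
       -5.43364382e-02,  1.69422745e-02,  2.21527275e-04]), 'tcp_pos': array([ 6.74400925e-01, -1.51720332e-05,  2.15505178e-01]), 'tool_rot': array([ 9.99999608e-01,  1.48563854e-05, -8.81885687e-04,  7.37608282e-05]), 'force': array([-0.01211354, -0.53063188, -0.30847878]), 'moment': array([-0.009345  , -0.02327105, -0.00465185]), 'grip_width': 0.08787545920017885}
scene [[0.64, 0.598, -0.482, 1.166], [0.769, -0.498, 0.401, -0.478], [-0.0, -0.628, -0.779, 1.029], [0.0, 0.0, 0.0, 1.0]] [[446.92548466   0.         274.03447958]
 [  0.         446.92548466 217.79781854]
 [  0.           0.           1.        ]]
side [[-0.692, -0.505, 0.515, -0.12], [-0.722, 0.493, -0.486, 0.64], [-0.009, -0.708, -0.706, 1.019], [0.0, 0.0, 0.0, 1.0]] [[487.37978918   0.         281.39149003]
 [  0.         487.37978918 209.44259635]
 [  0.           0.           1.        ]]
wrist [[1.0, 0.0, -0.002, 0.675], [-0.0, -0.966, -0.257, 0.07], [-0.002, 0.257, -0.966, 0.384], [0.0, 0.0, 0.0, 1.0]] [[297.42818819   0.         280.364691  ]
 [  0.         297.42818819 210.29492695]
 [  0.           0.           1.        ]]
```

View pics/scene0.png

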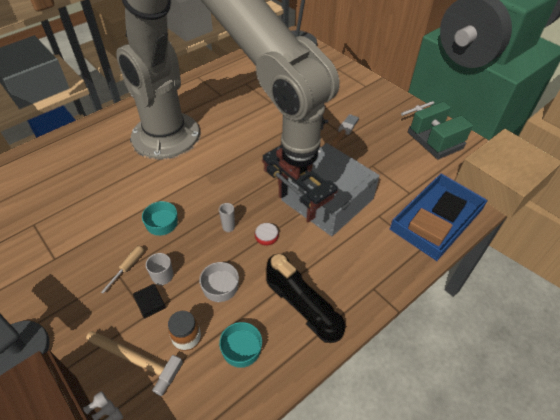

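View pics/side0.png

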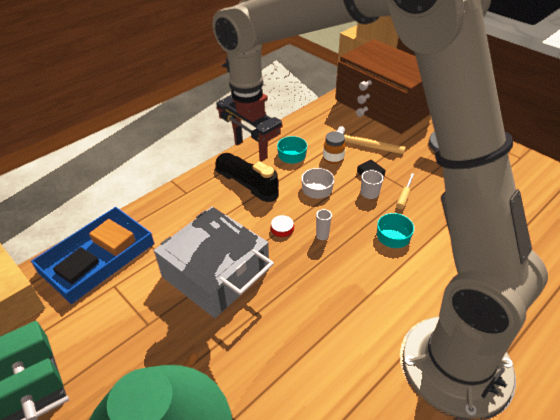

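The scene view shows the grey large cup at (219,282), the medium cup at (159,269) and the small cup at (228,217). The side view shows them at (318,184), (372,185) and (324,225), and the lid bar at about (247,280).

```bash
cat > m.py <<'E'
from h import *
import pickle
from scipy.optimize import least_squares
for n,pts in (("scene",dict(L=(219,277,.04),M=(159,264,.062),S=(228,208,.084),tin=(266,233,.024),jar=(182,322,.085),heel=(150,300,.028),turqA=(160,214,.04))),("side",dict(L=(318,179,.04),M=(372,178,.062),S=(324,215,.084),tin=(282,225,.024),turqA=(395,224,.04),bar=(247,282,.102),bar0=(220,303,.102),bar1=(272,258,.102),cA=(158,252,.1),cB=(214,209,.1),cC=(268,245,.1)))):
    c=pickle.load(open(n+"0.pkl","rb"));W=world(c)
    for k,(u,v,z) in pts.items(): 
        p=ray(c,u,v,z); print(n,k,p.round(3)[:2],"depth pt",W[v,u].round(3))
        if k in "LMS":
            r={"L":.05,"M":.032,"S":.021}[k]
            m=(abs(W[...,2]-z)<.004)&(np.hypot(W[...,0]-p[0],W[...,1]-p[1])<r+.02)&(c["depth"]>0)
            q=W[m][:,:2]
            if len(q)>8:
                f=least_squares(lambda x:np.hypot(*(q-x).T)-(r-.0015),p[:2],loss="soft_l1",f_scale=.002); print("   fit",len(q),f.x.round(4),"rms",np.sqrt(np.mean(f.fun**2)).round(4))
E
python3 m.py
```

```text
scene L [ 0.613 -0.202] depth pt [ 0.595 -0.193  0.007]
   fit 167 [ 0.6161 -0.2038] rms 0.0015
scene M [ 0.495 -0.304] depth pt [ 0.465 -0.296  0.017]
   fit 113 [ 0.4905 -0.3052] rms 0.0015
scene S [ 0.473 -0.066] depth pt [ 0.458 -0.058  0.064]
   fit 60 [ 0.471  -0.0707] rms 0.0014
scene tin [ 0.572 -0.012] depth pt [ 0.57  -0.011  0.022]
scene jar [ 0.682 -0.349] depth pt [ 1.166 -0.478  1.029]
scene heel [ 0.551 -0.371] depth pt [ 0.552 -0.371  0.03 ]
scene turqA [ 0.334 -0.211] depth pt [ 0.306 -0.202  0.007]
side L [ 0.611 -0.203] depth pt [ 0.636 -0.231  0.007]
   fit 112 [ 0.614  -0.2029] rms 0.0018
side M [ 0.486 -0.301] depth pt [ 0.504 -0.329  0.034]
   fit 80 [ 0.4882 -0.3031] rms 0.0023
side S [ 0.467 -0.07 ] depth pt [ 0.477 -0.082  0.068]
   fit 62 [ 0.4688 -0.0703] rms 0.0018
side tin [ 0.56  -0.003] depth pt [ 0.559 -0.001  0.026]
side turqA [ 0.335 -0.217] depth pt [ 0.352 -0.248  0.005]
side bar [0.433 0.231] depth pt [0.479 0.198 0.026]
side bar0 [0.431 0.313] depth pt [0.466 0.292 0.044]
side bar1 [0.445 0.141] depth pt [0.507 0.086 0.001]
side cA [0.655 0.328] depth pt [0.651 0.329 0.105]
side cB [0.678 0.136] depth pt [0.674 0.139 0.104]
side cC [0.483 0.119] depth pt [0.488 0.115 0.093]
```

View pics/wrist0.png

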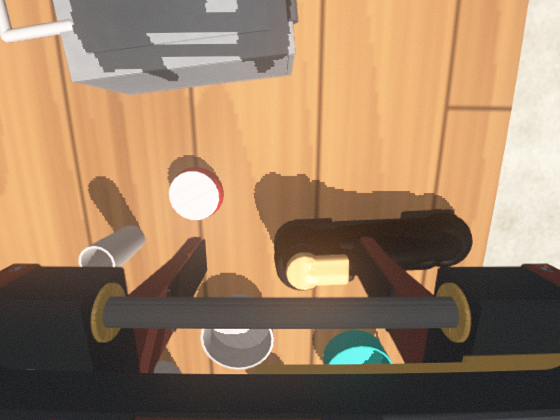

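The wrist view shows the chest top left, the tin at (195,193), the small cup at (115,245), the large cup at (237,338) and the shoe at (370,245). Both fixed cameras agree within about 2.5 mm: large (0.615,-0.203), medium (0.489,-0.304), small (0.470,-0.070). That's well within the jaw clearance, so I'll go to the medium cup.

>>> step_arm(series=[{"translation":[-31,51,0]},{"translation":[-62,101,0]},{"translation":[-93,152,0]},{"translation":[-124,203,0]},{"translation":[-155,253,0]},{"translation":[-186,304,0]},{"translation":[-186,304,0]},{"translation":[-186,304,30]},{"translation":[-186,304,60]},{"translation":[-186,304,80]},{"translation":[-186,304,80]},{"translation":[-186,304,80]}], claw=-1)

```text
$.series[0]: bad value
```

```bash
python3 - <<'E'
from h import *
c=cam("wrist");cv2.imwrite("pics/w1.png",c["img"])
print(get_state()["tcp_pos"],get_state()["tool_rot"])
for n in("scene","side"):
    c=cam(n);W=world(c)
    m=(abs(W[...,2]-.062)<.004)&(np.hypot(W[...,0]-.489,W[...,1]+.304)<.04)&(c["depth"]>0)
    print(n,m.sum(),W[m].mean(0) if m.any() else 0)
E
```

```text
[6.74640413e-01 1.22712384e-05 2.15869453e-01] [ 9.99999848e-01  3.18135682e-05 -5.48935917e-04  4.25185423e-05]
scene 114 [ 0.49014158 -0.30500381  0.06162538]
side 81 [ 0.48957774 -0.30394562  0.06142673]
```

View pics/w1.png

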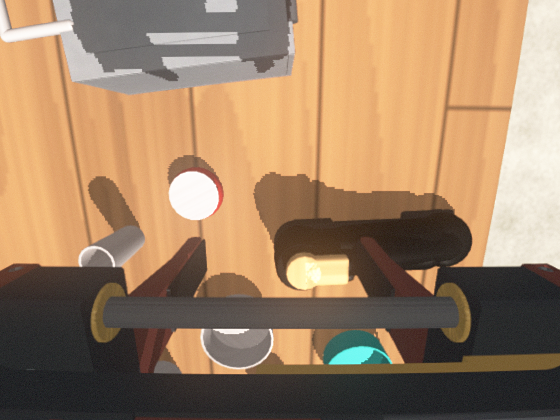

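The move was refused because each row needs a twist, so the view hasn't changed (4 pictures viewed).

>>> step_arm(series=[{"translation":[-31,51,0],"twist":0},{"translation":[-62,101,0],"twist":0},{"translation":[-93,152,0],"twist":0},{"translation":[-124,203,0],"twist":0},{"translation":[-155,253,0],"twist":0},{"translation":[-186,304,0],"twist":0},{"translation":[-186,304,0],"twist":0},{"translation":[-186,304,30],"twist":0},{"translation":[-186,304,60],"twist":0},{"translation":[-186,304,80],"twist":0},{"translation":[-186,304,80],"twist":0},{"translation":[-186,304,80],"twist":0}], claw=-1)

```text
t: 1.8
tcp_pos: [0.4899, -0.3038, 0.1373]
tool_rot: [1.0, 0.0, 0.001, 0.0]
force: [0.7, -0.1, 0.3]
grip_width: 0.0878
```

```bash
python3 - <<'E'
from h import *
c=cam("wrist");cv2.imwrite("pics/w2.png",c["img"])
print(get_state()["tcp_pos"],get_state()["tool_rot"])
E
```

```text
[ 0.49000216 -0.30396643  0.13756086] [9.99999539e-01 2.60109905e-04 8.72778495e-04 3.03717011e-04]
```

View pics/w2.png

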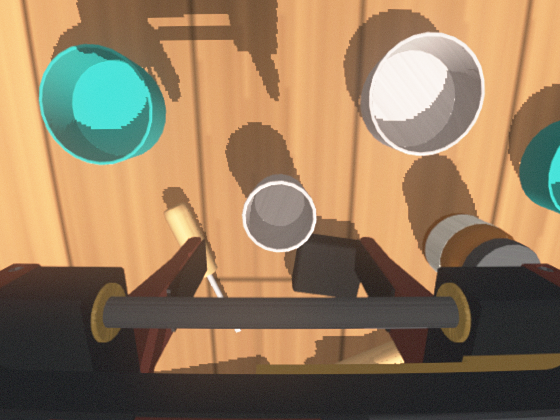

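The wrist view shows the medium cup's rim centred at (279,215), which a ray puts at (0.490,-0.303), right under the jaws. The large cup is at (423,93). Now I'll descend and grip.

>>> step_arm(series=[{"translation":[0,0,25],"twist":0},{"translation":[0,0,45],"twist":0},{"translation":[0,0,65],"twist":0},{"translation":[0,0,78],"twist":0},{"translation":[0,0,81],"twist":0},{"translation":[0,0,81],"twist":0}])

```text
t: 2.6
tcp_pos: [0.4894, -0.3042, 0.056]
tool_rot: [1.0, -0.0, 0.0, 0.0]
force: [-0.1, -0.7, 0.8]
grip_width: 0.0884
```

>>> step_arm(series=[{"translation":[0,0,0],"twist":0},{"translation":[0,0,0],"twist":0},{"translation":[0,0,0],"twist":0},{"translation":[0,0,0],"twist":0},{"translation":[0,0,0],"twist":0},{"translation":[0,0,0],"twist":0},{"translation":[0,0,0],"twist":0},{"translation":[0,0,0],"twist":0}], claw=1, grip_force=15)

```text
t: 3.6
tcp_pos: [0.4887, -0.3038, 0.0552]
tool_rot: [1.0, -0.0, -0.0, -0.0]
force: [0.8, -0.5, 0.3]
grip_width: 0.0116
```

>>> step_arm(series=[{"translation":[0,0,-10],"twist":0},{"translation":[0,0,-30],"twist":0},{"translation":[0,0,-55],"twist":0},{"translation":[0,0,-80],"twist":0},{"translation":[0,0,-80],"twist":0},{"translation":[0,0,-80],"twist":0}])

```text
t: 4.35
tcp_pos: [0.4887, -0.3038, 0.1351]
tool_rot: [1.0, 0.0, -0.0, -0.0]
force: [-0.0, -0.5, 0.8]
grip_width: 0.0006
```

```bash
cat > fit.py <<'E'
from h import *
from scipy.optimize import least_squares
def fit(n,x,y,z,r):
    c=cam(n);W=world(c)
    m=(abs(W[...,2]-z)<.004)&(np.hypot(W[...,0]-x,W[...,1]-y)<r+.015)&(c["depth"]>0);q=W[m][:,:2]
    if len(q)<9: print(n,"few",len(q));return c
    f=least_squares(lambda a:np.hypot(*(q-a).T)-(r-.0015),[x,y],loss="soft_l1",f_scale=.002)
    print(n,z,len(q),f.x.round(4),np.sqrt(np.mean(f.fun**2)).round(4));return c
E
python3 - <<'E'
from fit import *
s=get_state();print(s["tcp_pos"],s["grip_width"])
fit("scene",.615,-.203,.04,.05);fit("side",.615,-.203,.04,.05);c=fit("wrist",.615,-.203,.04,.05)
cv2.imwrite("pics/w3.png",c["img"])
E
```

```text
[ 0.48866819 -0.30377368  0.13511507] 0.0006151552628165603
scene 0.04 174 [ 0.6162 -0.204 ] 0.0013
side 0.04 118 [ 0.6137 -0.2026] 0.0019
wrist 0.04 1842 [ 0.6141 -0.204 ] 0.0012
```

View pics/w3.png

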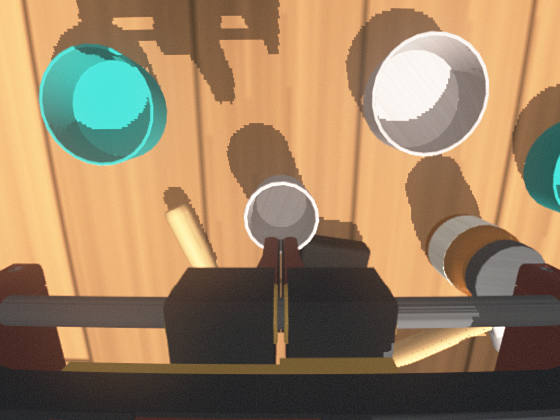

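The gripper closed empty (opening 0.6 mm). The wrist view shows the medium cup still upright at (281,216), so I'll measure where it stands now.

```bash
python3 - <<'E'
from fit import *
s=get_state();print(s["tcp_pos"])
for n in("scene","side","wrist"): c=fit(n,.489,-.29,.062,.032)
W=world(c)
# fingertips in wrist view
for v in range(180,270,8): print(v,W[v,281].round(3),W[v,268].round(3))
Ti=np.linalg.inv(c["T"])
for z in (-.0,.014):
  p=np.array([*s["tcp_pos"],1]);p[2]-=z
  q=(Ti@p)[:3];print(cv2.projectPoints(q[None],np.zeros(3),np.zeros(3),np.array(c["K"]),np.array(c["dist_coeffs"]))[0])
E
```

```text
[ 0.48838198 -0.30364071  0.13448458]
scene 0.062 109 [ 0.4904 -0.3052] 0.0012
side 0.062 84 [ 0.4879 -0.3029] 0.002
wrist 0.062 752 [ 0.4894 -0.3044] 0.0011
180 [ 0.49  -0.273  0.054] [ 0.478 -0.277  0.032]
188 [ 0.49  -0.289  0.005] [ 0.476 -0.29   0.003]
196 [ 0.49  -0.298  0.005] [ 0.476 -0.298  0.004]
204 [ 0.49  -0.307  0.003] [ 0.476 -0.306  0.005]
212 [ 0.49  -0.315  0.004] [ 0.476 -0.315  0.004]
220 [ 0.49  -0.324  0.004] [ 0.476 -0.324  0.003]
228 [ 0.49  -0.331  0.009] [ 0.477 -0.328  0.017]
236 [ 0.49  -0.332  0.03 ] [ 0.477 -0.329  0.038]
244 [ 0.49  -0.294  0.148] [ 0.483 -0.292  0.153]
252 [ 0.49  -0.294  0.16 ] [ 0.483 -0.293  0.163]
260 [ 0.49  -0.294  0.17 ] [ 0.483 -0.293  0.173]
268 [ 0.49  -0.296  0.175] [ 0.486 -0.271  0.227]
[[[278.95709884 250.29182639]]]
[[[279.0878411  242.02146513]]]
```

The cup hasn't moved and the TCP is centred on it, so the fingers passed over the rim. The fingertips must be higher than I assumed, so I'll measure their real height with the cameras.

```bash
python3 - <<'E'
from fit import *
s=get_state();t=s["tcp_pos"];print(t,s["grip_width"])
for n in("scene","side"):
    c=cam(n);W=world(c);cv2.imwrite(f"pics/{n}4.png",cv2.resize(c["img"],None,fx=2,fy=2)[300:700,100:700] if n=="scene" else cv2.resize(c["img"],None,fx=2,fy=2)[50:500,400:1000])
    m=(np.hypot(W[...,0]-t[0],W[...,1]-t[1])<.03)&(W[...,2]>.07)&(c["depth"]>0)
    q=W[m];print(n,m.sum(),np.sort(q[:,2])[:12].round(3)); i=np.argsort(q[:,2])[:6];print(q[i].round(3).tolist())
a=cv2.imread("pics/scene4.png");b=cv2.imread("pics/side4.png");cv2.imwrite("pics/tips.png",np.hstack([a[:400,:400],b[:400,100:500]]))
E
```

```text
[ 0.4886646  -0.30380254  0.13478352] 4.149128322662011e-05
scene 1706 [0.222 0.224 0.225 0.226 0.226 0.226 0.227 0.227 0.227 0.227 0.228 0.228]
[[0.513, -0.302, 0.222], [0.516, -0.297, 0.224], [0.515, -0.307, 0.225], [0.516, -0.299, 0.226], [0.515, -0.291, 0.226], [0.516, -0.304, 0.226]]
side 520 [0.141 0.142 0.142 0.142 0.143 0.144 0.144 0.144 0.144 0.145 0.145 0.145]
[[0.496, -0.298, 0.141], [0.482, -0.298, 0.142], [0.482, -0.316, 0.142], [0.485, -0.293, 0.142], [0.482, -0.303, 0.143], [0.496, -0.293, 0.144]]
```

View pics/tips.png

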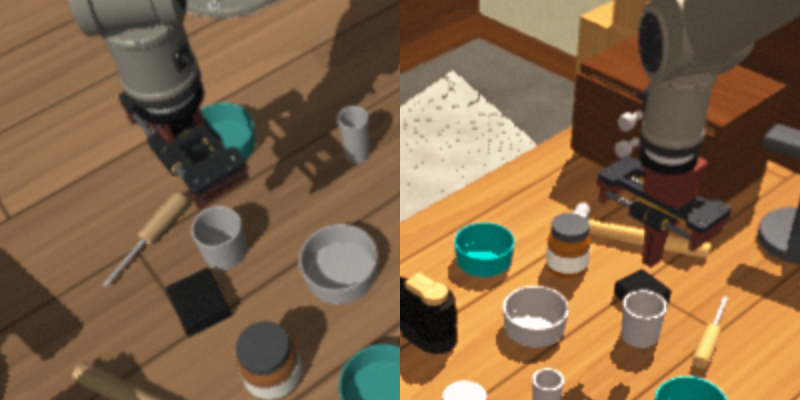

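The left half (scene) and right half (side) show the closed fingers well above the undisturbed medium cup. In the side depth the tips are at z≈0.141 with the TCP at 0.135, about 20 mm higher than the stated geometry. I'll work with tips ≈ TCP+6 mm, so reopen and go 20 mm deeper.

>>> step_arm(series=[{"translation":[0,0,0],"twist":0},{"translation":[0,0,0],"twist":0},{"translation":[0,0,0],"twist":0},{"translation":[0,0,0],"twist":0},{"translation":[0,0,0],"twist":0},{"translation":[0,0,0],"twist":0},{"translation":[0,0,0],"twist":0},{"translation":[0,0,0],"twist":0},{"translation":[0,0,0],"twist":0},{"translation":[0,0,0],"twist":0}], claw=-1)

```text
t: 6.0
tcp_pos: [0.489, -0.304, 0.1355]
tool_rot: [1.0, -0.0, -0.0, -0.0]
force: [0.1, 0.2, 0.0]
grip_width: 0.0874
```

>>> step_arm(series=[{"translation":[0,0,25],"twist":0},{"translation":[0,0,50],"twist":0},{"translation":[0,0,70],"twist":0},{"translation":[0,0,85],"twist":0},{"translation":[0,0,95],"twist":0},{"translation":[0,0,99],"twist":0},{"translation":[0,0,99],"twist":0}])

```text
t: 6.88
tcp_pos: [0.4892, -0.3041, 0.0366]
tool_rot: [1.0, -0.0, 0.0, 0.0]
force: [0.3, 0.0, 0.3]
grip_width: 0.0881
```

>>> step_arm(series=[{"translation":[0,0,0],"twist":0},{"translation":[0,0,0],"twist":0},{"translation":[0,0,0],"twist":0},{"translation":[0,0,0],"twist":0},{"translation":[0,0,0],"twist":0},{"translation":[0,0,0],"twist":0},{"translation":[0,0,0],"twist":0},{"translation":[0,0,0],"twist":0}], claw=1, grip_force=15)

```text
t: 7.88
tcp_pos: [0.4891, -0.3041, 0.0368]
tool_rot: [1.0, -0.0, 0.0, 0.0]
force: [-1.1, -0.4, 4.8]
grip_width: 0.0637
```

It's gripped (63.7 mm). I'll lift and carry it over the large cup.

>>> step_arm(series=[{"translation":[0,0,-10],"twist":0},{"translation":[0,0,-30],"twist":0},{"translation":[0,0,-55],"twist":0},{"translation":[0,0,-80],"twist":0},{"translation":[20,-15,-85],"twist":0},{"translation":[50,-40,-85],"twist":0},{"translation":[80,-65,-85],"twist":0},{"translation":[110,-88,-85],"twist":0},{"translation":[126,-100,-85],"twist":0},{"translation":[126,-100,-85],"twist":0},{"translation":[126,-100,-85],"twist":0}])

```text
t: 9.25
tcp_pos: [0.6135, -0.2058, 0.1213]
tool_rot: [1.0, -0.001, -0.001, 0.0]
force: [0.4, -0.4, -1.2]
grip_width: 0.0638
```

```bash
python3 - <<'E'
from fit import *
s=get_state();t=s["tcp_pos"];print(t,s["grip_width"])
ts=[]
for n in("side","scene","wrist"):
    c=fit(n,.615,-.203,t[2]+.026,.032); fit(n,.615,-.203,.04,.05)
    W=world(c); cv2.imwrite(f"pics/{n}5.png",c["img"])
    m=(np.hypot(W[...,0]-t[0],W[...,1]-t[1])<.036)&(W[...,2]>.055)&(W[...,2]<t[2]+.02)&(c["depth"]>0);print("low z",np.sort(W[m][:,2])[[5,20]].round(4) if m.sum()>30 else m.sum())
E
```

```text
[ 0.61351311 -0.20578003  0.12134532] 0.06375851629248384
side 0.14734532278045018 92 [ 0.6118 -0.2052] 0.0046
side 0.04 93 [ 0.6138 -0.2028] 0.0019
low z [0.0868 0.0913]
scene 0.14734532278045018 59 [ 0.6146 -0.2062] 0.002
scene 0.04 118 [ 0.6157 -0.2035] 0.0012
low z [0.0866 0.088 ]
wrist 0.14734532278045018 1995 [ 0.6148 -0.2055] 0.0029
wrist 0.04 858 [ 0.615  -0.2041] 0.001
low z [0.0864 0.0872]
```

View pics/side5.png

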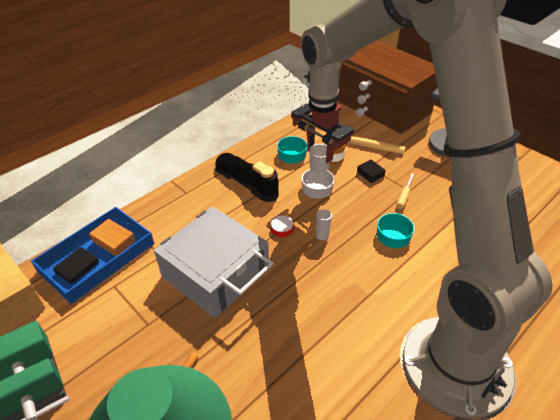

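The side view shows the medium cup (319,155) hanging straight above the large one (318,184). By depth it's about 2 mm off in y and upright, with its bottom at about 0.085. Lowering now.

>>> step_arm(series=[{"translation":[1,-2,20],"twist":0},{"translation":[1,-2,40],"twist":0},{"translation":[1,-2,58],"twist":0},{"translation":[1,-2,70],"twist":0},{"translation":[1,-2,76],"twist":0},{"translation":[1,-2,79],"twist":0},{"translation":[1,-2,80],"twist":0},{"translation":[1,-2,80],"twist":0},{"translation":[1,-2,80],"twist":0}])

```text
t: 10.68
tcp_pos: [0.6163, -0.202, 0.0419]
tool_rot: [1.0, -0.0, 0.0, 0.0]
force: [0.9, 0.4, -1.1]
grip_width: 0.0639
```

>>> step_arm(series=[{"translation":[0,0,1],"twist":0},{"translation":[0,0,1],"twist":0},{"translation":[0,0,1],"twist":0}])

```text
t: 11.05
tcp_pos: [0.6163, -0.2021, 0.0408]
tool_rot: [1.0, -0.0, 0.0, 0.0]
force: [-1.2, 0.1, 3.5]
grip_width: 0.064
```

>>> step_arm(series=[{"translation":[0,0,0],"twist":0},{"translation":[0,0,0],"twist":0},{"translation":[0,0,0],"twist":0},{"translation":[0,0,0],"twist":0},{"translation":[0,0,0],"twist":0},{"translation":[0,0,-20],"twist":0},{"translation":[0,0,-45],"twist":0},{"translation":[0,0,-90],"twist":0},{"translation":[0,0,-140],"twist":0},{"translation":[0,0,-140],"twist":0}], claw=-1)

```text
t: 12.3
tcp_pos: [0.6191, -0.2031, 0.1868]
tool_rot: [1.0, -0.0, 0.005, 0.001]
force: [-0.1, -1.1, 0.3]
grip_width: 0.0876
```

>>> step_arm(series=[{"translation":[-36,-33,0],"twist":0},{"translation":[-72,-66,0],"twist":0},{"translation":[-108,-99,0],"twist":0},{"translation":[-145,-133,0],"twist":0},{"translation":[-145,-133,0],"twist":0},{"translation":[-145,-133,0],"twist":0}])

```text
t: 13.05
tcp_pos: [0.4716, -0.0694, 0.181]
tool_rot: [1.0, -0.0, 0.001, 0.0]
force: [0.5, -0.3, 0.8]
grip_width: 0.0876
```

```bash
python3 - <<'E'
from fit import *
s=get_state();t=s["tcp_pos"];print(t,s["grip_width"])
for n in("side","scene"):
    fit(n,.615,-.203,.066,.032); fit(n,.615,-.203,.04,.05);fit(n,.47,-.07,.084,.021)
c=fit("wrist",.47,-.07,.084,.021)
E
```

```text
[ 0.47155069 -0.06939456  0.18095336] 0.08756289460657234
side 0.066 54 [ 0.6156 -0.2014] 0.0023
side 0.04 146 [ 0.614 -0.203] 0.0133
side 0.084 66 [ 0.4685 -0.0699] 0.0017
scene 0.066 114 [ 0.6182 -0.2028] 0.0014
scene 0.04 227 [ 0.6161 -0.2037] 0.0113
scene 0.084 64 [ 0.471  -0.0708] 0.0016
wrist 0.084 477 [ 0.47   -0.0701] 0.001
```

The medium cup stands in the large one, about 2 mm off centre. The small cup is at (0.470,-0.070), so I'll grip it next.

>>> step_arm(series=[{"translation":[-1,1,30],"twist":0},{"translation":[-1,1,60],"twist":0},{"translation":[-1,1,85],"twist":0},{"translation":[-1,1,105],"twist":0},{"translation":[-1,1,117],"twist":0},{"translation":[-1,1,122],"twist":0},{"translation":[-1,1,122],"twist":0}])

```text
t: 14.28
tcp_pos: [0.4702, -0.07, 0.0586]
tool_rot: [1.0, -0.0, 0.0, 0.0]
force: [0.2, -0.1, 0.4]
grip_width: 0.0879
```

>>> step_arm(series=[{"translation":[0,0,0],"twist":0},{"translation":[0,0,0],"twist":0},{"translation":[0,0,0],"twist":0},{"translation":[0,0,0],"twist":0},{"translation":[0,0,0],"twist":0},{"translation":[0,0,0],"twist":0},{"translation":[0,0,0],"twist":0},{"translation":[0,0,0],"twist":0},{"translation":[0,0,0],"twist":0}], claw=1, grip_force=12)

```text
t: 15.4
tcp_pos: [0.47, -0.07, 0.0585]
tool_rot: [1.0, -0.0, -0.0, -0.0]
force: [-0.6, 0.0, 1.4]
grip_width: 0.0413
```

>>> step_arm(series=[{"translation":[0,0,-10],"twist":0},{"translation":[0,0,-30],"twist":0},{"translation":[0,0,-60],"twist":0},{"translation":[0,0,-90],"twist":0},{"translation":[20,18,-112],"twist":0},{"translation":[50,45,-112],"twist":0},{"translation":[80,72,-112],"twist":0},{"translation":[110,99,-112],"twist":0},{"translation":[135,122,-112],"twist":0},{"translation":[147,132,-112],"twist":0},{"translation":[147,132,-112],"twist":0},{"translation":[147,132,-112],"twist":0},{"translation":[147,132,-112],"twist":0}])

```text
t: 17.02
tcp_pos: [0.6164, -0.2009, 0.1707]
tool_rot: [1.0, 0.001, -0.0, -0.0]
force: [0.4, -0.0, -0.5]
grip_width: 0.0413
```

```bash
cat > p5.py <<'E'
from fit import *
s=get_state();t=s["tcp_pos"];print(t,s["grip_width"],s["force"])
for n in("side","scene","wrist"):
    c=fit(n,.616,-.203,t[2]+.0265,.021); fit(n,.616,-.203,.066,.032)
    W=world(c); cv2.imwrite(f"pics/{n}6.png",c["img"])
    m=(np.hypot(W[...,0]-t[0],W[...,1]-t[1])<.024)&(W[...,2]>.07)&(W[...,2]<t[2]+.02)&(c["depth"]>0)
    q=W[m]
    if len(q)>30: 
        z=np.sort(q[:,2])[8]; print("low z",z.round(4),"x range low",q[q[:,2]<z+.01][:,0].min().round(3),q[q[:,2]<z+.01][:,0].max().round(3),"y",q[q[:,2]<z+.01][:,1].min().round(3),q[q[:,2]<z+.01][:,1].max().round(3))
E
python3 p5.py
```

```text
[ 0.61643278 -0.20089811  0.17068128] 0.04125476261899979 [ 0.43207279 -0.01799845 -0.46193566]
side 0.19718128105683155 63 [ 0.6149 -0.1997] 0.0057
side 0.066 82 [ 0.6154 -0.2013] 0.0018
low z 0.1161 x range low 0.598 0.626 y -0.214 -0.182
scene 0.19718128105683155 31 [ 0.6192 -0.2022] 0.0037
scene 0.066 87 [ 0.6182 -0.2028] 0.0012
low z 0.1155 x range low 0.612 0.637 y -0.22 -0.189
wrist 0.19718128105683155 1585 [ 0.6176 -0.2012] 0.0032
wrist 0.066 478 [ 0.6169 -0.2027] 0.001
low z 0.1139 x range low 0.601 0.634 y -0.218 -0.184
```

Gripped and aligned within about 1.5 mm. I'll lower it to just above the medium cup's floor, then settle.

>>> step_arm(series=[{"translation":[0,1,20],"twist":0},{"translation":[0,1,40],"twist":0},{"translation":[0,1,60],"twist":0},{"translation":[0,1,78],"twist":0},{"translation":[0,1,90],"twist":0},{"translation":[0,1,98],"twist":0},{"translation":[0,1,101],"twist":0},{"translation":[0,1,103],"twist":0},{"translation":[0,1,103],"twist":0},{"translation":[0,1,103],"twist":0}])

```text
t: 18.58
tcp_pos: [0.6173, -0.2031, 0.0679]
tool_rot: [1.0, -0.0, 0.0, 0.0]
force: [-0.1, 0.1, -0.2]
grip_width: 0.041
```

>>> step_arm(series=[{"translation":[0,0,1],"twist":0},{"translation":[0,0,1],"twist":0},{"translation":[0,0,1],"twist":0}])

```text
t: 18.95
tcp_pos: [0.6171, -0.203, 0.0666]
tool_rot: [1.0, -0.0, 0.0, 0.0]
force: [-0.3, -0.1, 0.5]
grip_width: 0.0411
```

>>> step_arm(series=[{"translation":[0,0,0],"twist":0},{"translation":[0,0,0],"twist":0},{"translation":[0,0,0],"twist":0},{"translation":[0,0,0],"twist":0},{"translation":[0,0,0],"twist":0},{"translation":[0,0,-20],"twist":0},{"translation":[0,0,-45],"twist":0},{"translation":[0,0,-90],"twist":0},{"translation":[0,0,-150],"twist":0},{"translation":[0,0,-190],"twist":0},{"translation":[0,0,-190],"twist":0}], claw=-1)

```text
t: 20.32
tcp_pos: [0.6191, -0.2038, 0.2622]
tool_rot: [1.0, -0.0, 0.004, 0.001]
force: [-0.4, -0.0, 0.4]
grip_width: 0.088
```

```bash
python3 - <<'E'
from fit import *
s=get_state();t=s["tcp_pos"];print(t,s["grip_width"])
P=[]
for n in("side","scene"):
    fit(n,.616,-.203,.092,.021); fit(n,.616,-.203,.066,.032)
    c=fit(n,.616,-.203,.04,.05);cv2.imwrite(f"pics/{n}7.png",c["img"]);W=world(c);P.append(W[c["depth"]>0])
    # lid top + bar
P=np.vstack(P);d=P-t
for z in range(0,140,10):
    m=(d[:,2]>z/1e3)&(d[:,2]<z/1e3+.01)&(np.hypot(d[:,0],d[:,1])<.14)
    if m.sum()>5: print(z,m.sum(),(np.percentile(d[m][:,:2],[1,99],axis=0)*1e3).round().T.tolist())
E
```

```text
[ 0.61914972 -0.2038203   0.26220657] 0.08795144568355996
side 0.092 59 [ 0.6149 -0.202 ] 0.0021
side 0.066 90 [ 0.6166 -0.2028] 0.0074
side 0.04 121 [ 0.6152 -0.2046] 0.0109
scene 0.092 74 [ 0.6184 -0.2036] 0.0012
scene 0.066 127 [ 0.6182 -0.2025] 0.0075
scene 0.04 181 [ 0.6153 -0.2036] 0.0095
0 89 [[-55.0, 52.0], [-11.0, 13.0]]
10 100 [[-57.0, 52.0], [-10.0, 16.0]]
20 98 [[-57.0, 52.0], [-10.0, 14.0]]
30 96 [[-57.0, 54.0], [-10.0, 15.0]]
40 67 [[-59.0, 55.0], [-10.0, 15.0]]
50 60 [[-62.0, 53.0], [-8.0, 14.0]]
60 46 [[-59.0, 56.0], [-8.0, 15.0]]
70 32 [[-48.0, 79.0], [-22.0, 18.0]]
80 220 [[-85.0, 80.0], [-32.0, 36.0]]
90 461 [[-84.0, 80.0], [-32.0, 36.0]]
100 412 [[-90.0, 86.0], [-32.0, 37.0]]
110 487 [[-92.0, 88.0], [-32.0, 36.0]]
120 1435 [[-91.0, 87.0], [-31.0, 34.0]]
130 214 [[-45.0, 16.0], [-21.0, 27.0]]
```

View pics/side7.png

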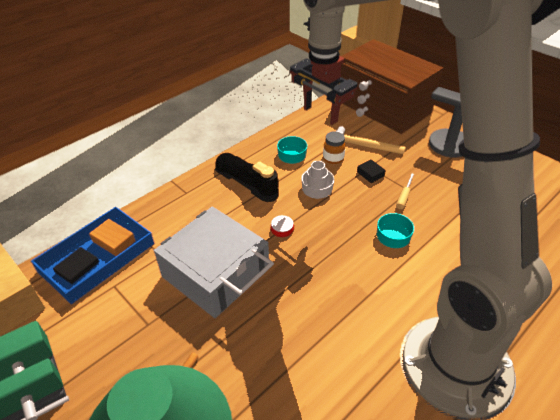

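The side view shows the three cups nested at (318,180) and the fingers open and clear. By depth, all three axes are within about 3 mm.

The gripper body is ±85 mm wide along the jaws and starts only about 70 mm above the tips. A pinch across the bar would jam it against the lid before 45°. Pinching one of the bar's side arms with the jaws parallel to the bar avoids this, because the arm pivots about the jaw axis and the body is only ±37 mm wide towards the lid. I'll go above the bar and look.

>>> step_arm(series=[{"translation":[-18,-50,0],"twist":0},{"translation":[-36,-100,0],"twist":0},{"translation":[-54,-150,0],"twist":0},{"translation":[-71,-200,0],"twist":0},{"translation":[-89,-250,0],"twist":0},{"translation":[-107,-300,0],"twist":0},{"translation":[-125,-350,0],"twist":0},{"translation":[-140,-400,0],"twist":0},{"translation":[-149,-424,0],"twist":0},{"translation":[-149,-424,0],"twist":0},{"translation":[-149,-424,0],"twist":0}])

```text
t: 22.0
tcp_pos: [0.4684, 0.2194, 0.2559]
tool_rot: [1.0, -0.001, -0.0, 0.001]
force: [-0.3, 0.3, -0.7]
grip_width: 0.0877
```

```bash
python3 - <<'E'
from h import *
import pickle
s=get_state();print(s["tcp_pos"],s["joint_positions"].round(3),s["tool_rot"].round(3))
c=cam("wrist");pickle.dump(c,open("w8.pkl","wb"));cv2.imwrite("pics/w8.png",c["img"])
E
```

```text
[0.46837068 0.21941038 0.2559022 ] [-0.446  0.186 -0.129  1.874  0.028  1.085 -0.588] [ 1.    -0.001 -0.     0.001]
```

View pics/w8.png

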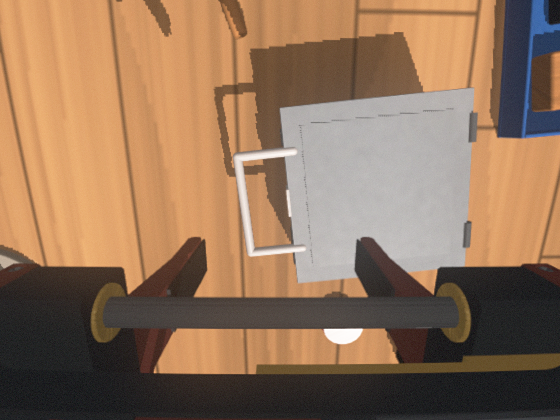

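The wrist view shows the bar from (239,158) to (251,252), with its arms running to the lid edge at (296,152) and (303,248). I'll cast rays at z = 0.102.

```bash
python3 - <<'E'
from h import *
import pickle
c=pickle.load(open("w8.pkl","rb"))
P={k:ray(c,*uv,.102)[:2] for k,uv in dict(bF=(239,158),bN=(251,252),aF=(294,152),aN=(303,248.5),hF=(472,89),hN=(466,268),eF=(281,108),eN=(299,282)).items()}
for k,v in P.items(): print(k,v.round(4))
ax=np.degrees(np.arctan2(*(P["bF"]-P["bN"])[::-1]));print("bar dir",ax,np.linalg.norm(P["bF"]-P["bN"]))
print("edge dir",np.degrees(np.arctan2(*(P["eF"]-P["eN"])[::-1])),"hinge",np.degrees(np.arctan2(*(P["hF"]-P["hN"])[::-1])))
g=cv2.cvtColor(c["img"],cv2.COLOR_BGR2GRAY);print(g[140:170,270]);print(g[238:264,280]); print(g[200,232:262])
for v in range(145,165,2): print(v,world(c)[v,270].round(3))
E
```

```text
bF [0.4246 0.2618]
bN [0.4345 0.1533]
aF [0.4835 0.268 ]
aN [0.4951 0.1576]
hF [0.6663 0.3325]
hN [0.6915 0.1316]
eF [0.4697 0.3128]
eN [0.4911 0.1145]
bar dir 95.23052702781645 0.10888794149162158
edge dir 96.14799370748739 hinge 97.16311612057451
[ 96  91  95  90  98  93  95 101 100 125 150 190 217 229 243 246 241 230
 133  94  93  93  94  97  93  91  98  95  92  94]
[140 140 142 140 140 141 139 114 124 143 175 214 231 241 239 218 151 137
 136 142 144 142 142 141 142 140]
[166 165 168 168 160 145 127 146 194 217 223 232 230 223 212 183 141 146
 146 148 150 154 153 151 152 156 158 159 161 160]
145 [ 0.454  0.271 -0.001]
147 [ 0.454  0.268 -0.001]
149 [0.458 0.271 0.106]
151 [0.458 0.269 0.107]
153 [0.458 0.267 0.108]
155 [0.458 0.265 0.108]
157 [0.458 0.263 0.105]
159 [0.454 0.251 0.   ]
161 [0.454 0.249 0.001]
163 [0.454 0.246 0.001]
```

The far arm's middle is at (0.451, 0.266), chest yaw is 6°, and the grip point is about 223 mm from the hinge. I'll move above it with jaws parallel to the bar, half open.

>>> step_arm(series=[{"translation":[-4,-10,0],"twist":-10},{"translation":[-9,-20,0],"twist":-20},{"translation":[-13,-30,0],"twist":-30},{"translation":[-17,-40,0],"twist":-40},{"translation":[-17,-46,0],"twist":-50},{"translation":[-17,-46,0],"twist":-60},{"translation":[-17,-46,0],"twist":-70},{"translation":[-17,-46,0],"twist":-80},{"translation":[-17,-46,0],"twist":-90},{"translation":[-17,-46,30],"twist":-96},{"translation":[-17,-46,60],"twist":-96},{"translation":[-17,-46,90],"twist":-96},{"translation":[-17,-46,90],"twist":-96},{"translation":[-17,-46,90],"twist":-96}], claw=0)

```text
t: 23.8
tcp_pos: [0.452, 0.2666, 0.1674]
tool_rot: [0.67, 0.743, 0.001, 0.0]
force: [-0.6, -0.6, -0.2]
grip_width: 0.044
```

```bash
python3 - <<'E'
from h import *
s=get_state();Rm=R.from_quat(s["tool_rot"]);print(s["tcp_pos"],s["joint_positions"].round(3),s["grip_width"])
print(Rm.as_matrix().round(3))
d=np.array([.451,.2655,.080])-s["tcp_pos"];print("tool delta mm",(Rm.inv().apply(d)*1e3).round(1))
c=cam("wrist");cv2.imwrite("pics/w9.png",c["img"])
E
```

```text
[0.45198575 0.26664599 0.16744176] [-0.357  0.31  -0.353  1.945  0.135  0.908  0.897] 0.044044062538374146
[[-0.103  0.995  0.001]
 [ 0.995  0.103  0.   ]
 [ 0.     0.001 -1.   ]]
tool delta mm [-1.1 -1.2 87.4]
```

View pics/w9.png

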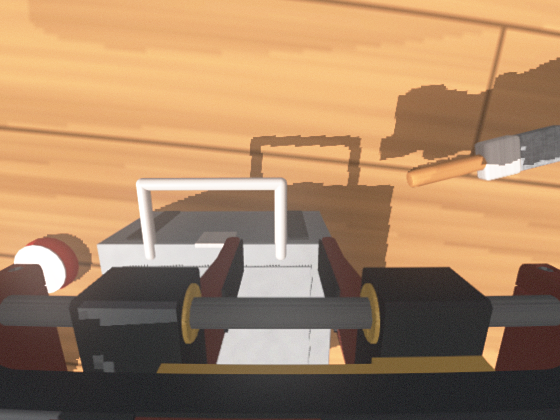

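The wrist view shows the arm at column 281, centred between the fingers (about columns 240 and 325), with the window clear. Tool y now lies along chest +x. Descend and pinch.

>>> step_arm(series=[{"translation":[-1,-1,20],"twist":0},{"translation":[-1,-1,40],"twist":0},{"translation":[-1,-1,60],"twist":0},{"translation":[-1,-1,75],"twist":0},{"translation":[-1,-1,84],"twist":0},{"translation":[-1,-1,87],"twist":0},{"translation":[-1,-1,87],"twist":0}])

```text
t: 24.72
tcp_pos: [0.4504, 0.2661, 0.0797]
tool_rot: [0.669, 0.743, 0.0, 0.0]
force: [-0.3, -0.5, -0.1]
grip_width: 0.0436
```

>>> step_arm(series=[{"translation":[0,0,0],"twist":0},{"translation":[0,0,0],"twist":0},{"translation":[0,0,0],"twist":0},{"translation":[0,0,0],"twist":0},{"translation":[0,0,0],"twist":0},{"translation":[0,0,0],"twist":0},{"translation":[0,0,0],"twist":0}], claw=1, grip_force=35)

```text
t: 25.6
tcp_pos: [0.4501, 0.2664, 0.0796]
tool_rot: [0.669, 0.743, 0.0, -0.0]
force: [-0.4, 3.1, -0.0]
grip_width: 0.0091
```

The arm is pinched (9.1 mm). I'll lift along the arc to 15° first and check.

>>> step_arm(series=[{"translation":[0,0,-6],"twist":0},{"translation":[0,1,-13],"twist":0},{"translation":[0,1,-20],"twist":0},{"translation":[0,2,-29],"twist":0},{"translation":[0,3,-39],"twist":0},{"translation":[0,5,-48],"twist":0},{"translation":[0,8,-58],"twist":0},{"translation":[0,8,-58],"twist":0},{"translation":[0,8,-58],"twist":0}])

```text
t: 26.72
tcp_pos: [0.4582, 0.2673, 0.1376]
tool_rot: [0.669, 0.743, 0.001, -0.0]
force: [1.2, 5.5, -3.7]
grip_width: 0.0091
```

```bash
cat > lid.py <<'E'
from h import *
s=get_state();print(s["tcp_pos"],s["grip_width"],s["force"].round(1))
h=np.array([.679,.232,.102]);u=np.array([-.9945,-.1045,0]);v=np.array([-.1045,.9945,0])
for n in("side","scene"):
    c=cam(n);W=world(c);cv2.imwrite(f"pics/{n}L.png",c["img"]);D=W-h;a=D@u;b=D@v;z=D[...,2]
    th=np.arctan2(z,a);r=np.hypot(z,a)
    m=(c["depth"]>0)&(r>.06)&(r<.19)&(abs(b)<.09)&(z>.01)&(th<1.3)
    if m.sum()>50:
        H,e=np.histogram(th[m],60);k=H.argmax();print(n,m.sum(),"median deg",np.degrees(np.median(th[m])).round(1),"mode",np.degrees(e[k:k+2]).round(1))
E
python3 lid.py
```

```text
[0.45821108 0.26725713 0.13758029] 0.009116976881018235 [ 1.2  5.5 -3.7]
side 403 median deg 18.3 mode [18.4 18.5]
scene 2284 median deg 17.1 mode [16.8 17. ]
```

The forces are small and the lid follows, measuring about 16°. Continue to 45°.

>>> step_arm(series=[{"translation":[0,3,-9],"twist":0},{"translation":[0,6,-18],"twist":0},{"translation":[0,9,-27],"twist":0},{"translation":[0,13,-36],"twist":0},{"translation":[0,17,-45],"twist":0},{"translation":[0,22,-54],"twist":0},{"translation":[0,27,-62],"twist":0},{"translation":[0,32,-70],"twist":0},{"translation":[0,38,-78],"twist":0},{"translation":[0,44,-85],"twist":0},{"translation":[0,50,-93],"twist":0},{"translation":[0,57,-100],"twist":0},{"translation":[0,57,-100],"twist":0},{"translation":[0,57,-100],"twist":0},{"translation":[0,57,-100],"twist":0}])

```text
t: 28.7
tcp_pos: [0.5141, 0.2731, 0.2364]
tool_rot: [0.669, 0.743, -0.0, -0.001]
force: [1.6, 6.3, -5.1]
grip_width: 0.0093
```

```bash
python3 lid.py; python3 - <<'E'
from fit import *
for n in("side","scene"):
    fit(n,.616,-.203,.092,.021); fit(n,.616,-.203,.066,.032); fit(n,.616,-.203,.04,.05)
E
```

```text
[0.51408915 0.27314869 0.23644819] 0.009276231107639947 [ 1.6  6.3 -5.1]
side 312 median deg 45.8 mode [45.7 45.7]
scene 2466 median deg 45.6 mode [44.9 45.1]
side 0.092 50 [ 0.6155 -0.2017] 0.0018
side 0.066 97 [ 0.6164 -0.2019] 0.0075
side 0.04 131 [ 0.6154 -0.2047] 0.0099
scene 0.092 74 [ 0.6186 -0.2038] 0.0012
scene 0.066 123 [ 0.6174 -0.2024] 0.0071
scene 0.04 197 [ 0.6155 -0.2035] 0.01
```

View pics/sideL.png

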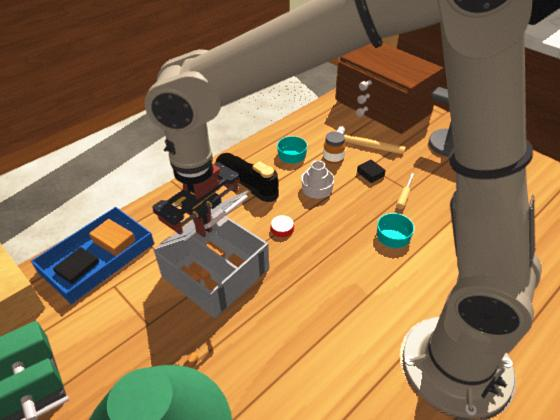

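The side view shows the lid up and held by its arm at about (205,215), the open chest beneath it, and the nested cups untouched at (318,180). The lid measures about 44–45°. A short hold to confirm it's still, then hand in.

>>> step_arm(series=[{"translation":[0,0,0],"twist":0},{"translation":[0,0,0],"twist":0},{"translation":[0,0,0],"twist":0},{"translation":[0,0,0],"twist":0}])

```text
t: 29.6
tcp_pos: [0.5141, 0.2731, 0.2364]
tool_rot: [0.669, 0.743, -0.0, -0.001]
force: [1.7, 6.7, -4.9]
grip_width: 0.0091
```

```bash
python3 lid.py && python3 -c "
from workcell import *
print(abs(get_state()['qd']).max()); print(sign_off())"
```

```text
[0.51406751 0.27313441 0.23643902] 0.009138729005252583 [ 1.7  6.7 -4.9]
side 316 median deg 45.8 mode [45.7 45.8]
scene 2483 median deg 45.6 mode [45.5 45.7]
0.0012020755127828036
the job is handed in; nothing more can be done
None
```

I nested the three cups on the bench, lifted the chest lid to about 45°, and handed the job in at about 30 s with the gripper still holding it. No verdict was reported.

- **Cups:** the last camera fits put the rim centres within about 4 mm of each other. The medium and large rim fits were noisy (7–10 mm residual) because the nested rims overlap. Rims were found at the nested heights, and nothing touched the cups after release.
- **Lid:** its top surface read 45.6–45.8°, so the lid itself is about 44.5°, and the lift height gives about 44.7°. It was still, with joint speeds up to 0.001 rad/s. The pinch was 9.1 mm wide at the 35 N grip setting, with about 5 N of the lid's weight on the tool.
- **First grasp missed:** the fingertips sit about 20 mm higher than the interface text says, so the gripper closed above the medium cup without moving it. I corrected for this and regrasped.
- **Where I held the lid:** I pinched one of the bar's side arms rather than the bar. Across the bar, I measured that the gripper body would have hit the lid at about 36°.
- **Not checked:** I judged the bystanders only by eye in the last side view, where the ones in view looked unmoved. I did not measure them.

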